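# Transfer power modules from the burn-in rack to the cooling rack

### The arm

A 7-joint arm with a two-finger parallel gripper is mounted at the origin on the work surface. World frame = base frame: x ahead of the robot, y to its left, z up, the work surface at z = 0. Lengths are in m, angles in rad, forces in N, time in s.
With the tool pointing down it reaches from about 0.35 to 0.9 m from the base axis. Payload 7.2 kg.
Tool frame: the origin (TCP) lies midway between the tips of the shut fingers; the grasp point (between the pads) lies 19 mm behind it; z points along the fingers, y is the direction in which the jaws open and shut (so a half turn about z gives the same grasp; the last joint's range is limited). The gripper opens to 88 mm and grips with 3 to 60 N. Pads are 20 mm wide; open, the fingers measure 115 mm over their backs; the gripper's body (75 mm by 178 mm) begins 61 mm behind the grasp point.
Start: joints at [-1.354, 0.411, -0.013, 1.596, 0.006, 1.134, -0.082], TCP at [0.176, 0.6, 0.223] pointing down, gripper open.
Joint ranges: [-2.95, 2.95], [-0.29, 1.99], [-1.47, 1.44], [0.14, 2.54], [-1.03, 4.17], [0.13, 1.85], [-2.86, 2.86]. Speed limits (rad/s): [2.39, 2.39, 3.01, 3.01, 3.14, 3.14, 3.14].

### API

Orientations are given as a unit quaternion [w, x, y, z].
In Python, from rig import ctrl gives the robot as it stands. Calls block until the motion is done:
- ctrl.reach(position, orientation): joint-space move of the TCP to a pose.
- ctrl.move_straight(position, attitude=None, rate=0.15): straight line of the TCP; attitude=None keeps the orientation; rate is the mean speed in m/s.
- ctrl.movej(angles): joint-space move.
- ctrl.open() and ctrl.gripper_close(effort=None): open the fingers fully, or close them until they stop; effort is the grip in N (None keeps the last).
- ctrl.wait(seconds).
- ctrl.ik(position, orientation): joint angles nearest the present ones, or None.
- ctrl.get_obs(): the state.
- ctrl.read_camera(name): name is "scene" or "top"; returns a dict with "pixels" (384x512x3 uint8, blue, green, red), "z_map" (384x512 float32, m along the optical axis (not along the pixel's ray), 0 where there is no reading), "mtx" (3x3 intrinsics, pixels), "k1" (the pictures are not rectified: a ray, as slopes to the right and down, at radius r is drawn at 1 + k1 r^2 times it, then the intrinsics apply), "rvec" (rotation vector, rad) and "tvec" (3), from world to camera coordinates, as OpenCV has them. Camera axes: x right, y down, z forward; pixel columns grow to the right and rows downward; lengths in m; the calibration is good to about 2 mm. A picture is of the moment at which its call begins.
A pose or a line that the arm cannot do raises ctrl.PlanningError and nothing moves.
- ctrl.close_job(): hands the job in, once; it reports no verdict.
The state is a dict: "time": time; "qpos": joint angles; "dq": joint speeds; "joint_torque": joint torques, N m; "eef_pos": TCP position; "orientation": TCP orientation; "contact_force": force on the tool from outside, world axes, zero at the start; "wrist_torque": the same for the moment, N m; "width": finger opening in m.
Only numpy, scipy, OpenCV 4.12 (cv2) and the standard library are available. Lean on these libraries where they do the work, as an engineer would, in place of code of your own. Each camera call takes 0.05 s, during which the arm holds its last target. There are 200 camera calls.

### The job

The burn-in test is over: move the four power modules from the dark burn-in rack to the empty aluminium cooling rack, one to a bay, in the same left-to-right order as they stand now, because the test log goes by position. Set each one down gently, upright on the floor of its bay, and let go of it; do not tip any over and leave the other things on the bench alone.

Things in the scene. Friction and masses are not known exactly. Their poses are not given: they have to be found in the camera images.
- red_centre (a point): centre of the loose red power module: upright heat sink and circuit board, 112 x 42 x 105 mm (x, y, z), 0.4 kg, with a red panel 75 mm above its underside. This point is 52.5 mm above the underside. On the panel, a solid red grip bar 60 x 14 mm, 30 mm high, its top 52.5 mm above this point: grip it across y. Binding posts 13 mm dia, 22 mm high, at x = +-44 mm.
- yellow_centre (a point): centre of the loose yellow power module: upright heat sink and circuit board, 112 x 42 x 105 mm (x, y, z), 0.4 kg, with a yellow panel 75 mm above its underside. This point is 52.5 mm above the underside. On the panel, a solid yellow grip bar 60 x 14 mm, 30 mm high, its top 52.5 mm above this point: grip it across y. Binding posts 13 mm dia, 22 mm high, at x = +-44 mm.
- blue_centre (a point): centre of the loose blue power module: upright heat sink and circuit board, 112 x 42 x 105 mm (x, y, z), 0.4 kg, with a blue panel 75 mm above its underside. This point is 52.5 mm above the underside. On the panel, a solid blue grip bar 60 x 14 mm, 30 mm high, its top 52.5 mm above this point: grip it across y. Binding posts 13 mm dia, 22 mm high, at x = +-44 mm.
- white_centre (a point): centre of the loose white power module: upright heat sink and circuit board, 112 x 42 x 105 mm (x, y, z), 0.4 kg, with a white panel 75 mm above its underside. This point is 52.5 mm above the underside. On the panel, a solid white grip bar 60 x 14 mm, 30 mm high, its top 52.5 mm above this point: grip it across y. Binding posts 13 mm dia, 22 mm high, at x = +-44 mm.
- red_adapter: the red module's test adapter, fixed in the burn-in rack: a black block with a red cap, 18 x 48 x 60 mm, at the far (+x) end of the bay in which the red module starts. Origin: middle of that bay's floor (6 mm above the bench), axes as the rack's; the block is centred 75 mm from it in +x.
- yellow_adapter: the yellow module's test adapter, fixed in the burn-in rack: a black block with a yellow cap, 18 x 48 x 60 mm, at the far (+x) end of the bay in which the yellow module starts. Origin: middle of that bay's floor (6 mm above the bench), axes as the rack's; the block is centred 75 mm from it in +x.
- blue_adapter: the blue module's test adapter, fixed in the burn-in rack: a black block with a blue cap, 18 x 48 x 60 mm, at the far (+x) end of the bay in which the blue module starts. Origin: middle of that bay's floor (6 mm above the bench), axes as the rack's; the block is centred 75 mm from it in +x.
- white_adapter: the white module's test adapter, fixed in the burn-in rack: a black block with a white cap, 18 x 48 x 60 mm, at the far (+x) end of the bay in which the white module starts. Origin: middle of that bay's floor (6 mm above the bench), axes as the rack's; the block is centred 75 mm from it in +x.
- burnin_rack: fixed dark grey rack, one module in each bay at the start. Origin on its underside; x away from the robot, y to the left. Four bays, each 58 (y) x 132 mm (x) inside, centred at x = 0, y = +96, +32, -32, -96 mm; floor 6 mm, side walls (6 mm thick) 48 mm, near lip 24 mm above the underside. The adapters and a power rail 46 mm high stand behind.
- cooling_rack: fixed bare-aluminium rack, empty at the start. Origin on its underside; x away from the robot, y to the left. Four bays, each 58 (y) x 132 mm (x) inside, centred at x = 0, y = +96, +32, -32, -96 mm; floor 6 mm, side walls (6 mm thick) 48 mm, near lip 24 mm above the underside. Far lip 24 mm; behind it four black fans 66 mm high (x = 76 to 96 mm).
- screwdriver: loose screwdriver lying on the bench, 170 mm long, a bystander: leave it alone. Origin at the middle of its underside.
- solder_spool: loose grey solder spool standing on end, 54 mm dia, 48 mm high, a bystander: leave it alone. Origin at the centre of its underside.
- flux_bottle: loose small amber bottle, 38 mm dia, 85 mm high, standing beyond the racks, a bystander: leave it alone. Origin at the centre of its underside.

How it is judged:
At the end, for the whole second after the job is handed in: Every module stands on the floor of the cooling-rack bay (within 14 mm across, 16 mm along, 6 mm in height, upright within 0.1 rad) that has the same place from the left as the bay of its own adapter in the burn-in rack; all are at rest (((y of red_adapter in the frame of burnin_rack between 0.081 and 0.111 m and y of red_centre in the frame of cooling_rack between 0.082 and 0.11 m) or (y of red_adapter in the frame of burnin_rack between 0.017 and 0.047 m and y of red_centre in the frame of cooling_rack between 0.018 and 0.046 m) or (y of red_adapter in the frame of burnin_rack between -0.047 and -0.017 m and y of red_centre in the frame of cooling_rack between -0.046 and -0.018 m) or (y of red_adapter in the frame of burnin_rack between -0.111 and -0.081 m and y of red_centre in the frame of cooling_rack between -0.11 and -0.082 m)) and x of red_centre in the frame of cooling_rack between -0.016 and 0.016 m and z of red_centre in the frame of cooling_rack between 0.0525 and 0.0645 m and angle between each of red_centre, yellow_centre, blue_centre, white_centre's own z axis and vertical below 0.1 rad and linear speed of each of red_module, yellow_module, blue_module, white_module below 0.02 m/s and angular speed of each of red_module, yellow_module, blue_module, white_module below 0.2 rad/s and ((y of yellow_adapter in the frame of burnin_rack between 0.081 and 0.111 m and y of yellow_centre in the frame of cooling_rack between 0.082 and 0.11 m) or (y of yellow_adapter in the frame of burnin_rack between 0.017 and 0.047 m and y of yellow_centre in the frame of cooling_rack between 0.018 and 0.046 m) or (y of yellow_adapter in the frame of burnin_rack between -0.047 and -0.017 m and y of yellow_centre in the frame of cooling_rack between -0.046 and -0.018 m) or (y of yellow_adapter in the frame of burnin_rack between -0.111 and -0.081 m and y of yellow_centre in the frame of cooling_rack between -0.11 and -0.082 m)) and x of yellow_centre in the frame of cooling_rack between -0.016 and 0.016 m and z of yellow_centre in the frame of cooling_rack between 0.0525 and 0.0645 m and ((y of blue_adapter in the frame of burnin_rack between 0.081 and 0.111 m and y of blue_centre in the frame of cooling_rack between 0.082 and 0.11 m) or (y of blue_adapter in the frame of burnin_rack between 0.017 and 0.047 m and y of blue_centre in the frame of cooling_rack between 0.018 and 0.046 m) or (y of blue_adapter in the frame of burnin_rack between -0.047 and -0.017 m and y of blue_centre in the frame of cooling_rack between -0.046 and -0.018 m) or (y of blue_adapter in the frame of burnin_rack between -0.111 and -0.081 m and y of blue_centre in the frame of cooling_rack between -0.11 and -0.082 m)) and x of blue_centre in the frame of cooling_rack between -0.016 and 0.016 m and z of blue_centre in the frame of cooling_rack between 0.0525 and 0.0645 m and ((y of white_adapter in the frame of burnin_rack between 0.081 and 0.111 m and y of white_centre in the frame of cooling_rack between 0.082 and 0.11 m) or (y of white_adapter in the frame of burnin_rack between 0.017 and 0.047 m and y of white_centre in the frame of cooling_rack between 0.018 and 0.046 m) or (y of white_adapter in the frame of burnin_rack between -0.047 and -0.017 m and y of white_centre in the frame of cooling_rack between -0.046 and -0.018 m) or (y of white_adapter in the frame of burnin_rack between -0.111 and -0.081 m and y of white_centre in the frame of cooling_rack between -0.11 and -0.082 m)) and x of white_centre in the frame of cooling_rack between -0.016 and 0.016 m and z of white_centre in the frame of cooling_rack between 0.0525 and 0.0645 m); the robot touches nothing.
It fails at once if a module is tipped over (angle between any of red_centre, yellow_centre, blue_centre, white_centre's own z axis and vertical above 0.6 rad).
It fails at once if a module is slammed or pressed hard into the cooling rack (contact force between any of red_module, yellow_module, blue_module, white_module and cooling_rack above 200 N).
It fails at once if a module is dropped (falls free of the fingers by some 25 mm or more) ((linear speed of red_module above 0.7 m/s and contact force between the fingers and red_module below 0.1 N) or (linear speed of yellow_module above 0.7 m/s and contact force between the fingers and yellow_module below 0.1 N) or (linear speed of blue_module above 0.7 m/s and contact force between the fingers and blue_module below 0.1 N) or (linear speed of white_module above 0.7 m/s and contact force between the fingers and white_module below 0.1 N)).
It fails at once if the screwdriver, solder spool or flux bottle is moved (distance of any of screwdriver, solder_spool, flux_bottle from where it was at the start of the episode above 0.03 m).
It also fails if it takes over 112 s, if anything falls off the work surface, if the arm or the gripper's body presses on something with over 40 N, if the wrist force passes 120 N, or if a joint passes its speed limit or range.

## Working session

There is one attempt and no reset: what is moved stays moved. The work goes in short steps, each a Python script; the robot and the scene stay as the last script left them, time stands still between calls to the robot, and variables do not carry over. Pictures are saved under pics/ and viewed, about 12 in all and at most 16, crops included, and the job is handed in when it is done.

```bash
ls; mkdir -p pics; python3 - <<'E'
from rig import ctrl
import cv2,pickle
d={}
for n in("scene","top"):
    c=ctrl.read_camera(n); d[n]=c; cv2.imwrite(f"pics/{n}0.png",cv2.resize(c["pixels"],None,fx=1.5,fy=1.5,interpolation=cv2.INTER_CUBIC))
    print(n,c["mtx"],c["k1"],c["rvec"],c["tvec"])
pickle.dump(d,open("c0.pkl","wb"))
print(ctrl.get_obs())
E
```

```text
pics
scene [[357.93976163   0.         259.70967774]
 [  0.         357.93976163 190.34595091]
 [  0.           0.           1.        ]] -0.09914050726061749 [ 1.99631238  1.19462682 -0.56147516] [-0.28688869 -0.29629251  1.2324558 ]
top [[398.09723716   0.         251.12897555]
 [  0.         398.09723716 192.51145028]
 [  0.           0.           1.        ]] 0.019880754057435387 [ 2.1517659  -2.20288391  0.11841752] [-1.95743286e-04  6.34942477e-01  9.05721525e-01]
{'time': 0.1, 'qpos': array([-1.3542114 ,  0.4118284 , -0.01270492,  1.59694573,  0.00562161,
        1.13430265, -0.08223124]), 'dq': array([ 0.00090424, -0.00048898, -0.00083716, -0.00130665,  0.00020982,
       -0.00049129,  0.00109722]), 'joint_torque': array([ 1.87163685e-03, -5.89101791e+01,  6.43485133e-01, -2.91707432e+01,
       -5.37812454e-02,  1.44987681e-02,  4.01233206e-05]), 'eef_pos': array([0.17551512, 0.5993789 , 0.22189392]), 'orientation': array([-4.07548159e-05,  1.41913938e-01,  9.89878735e-01, -7.23089150e-04]), 'contact_force': array([ 0.69541748, -0.34199722, -1.7111786 ]), 'wrist_torque': array([-0.02418481, -0.01285477,  0.01573597]), 'width': 0.08822184614713524}
```

View pics/scene0.png

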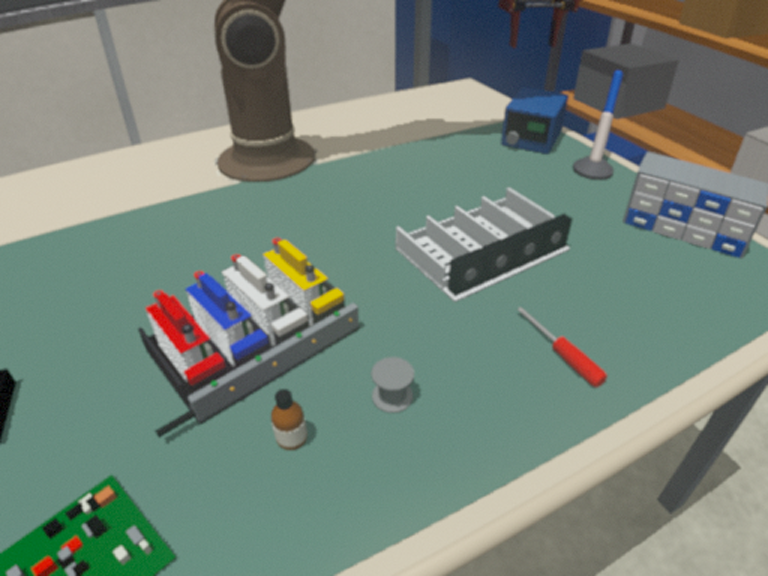

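View pics/top0.png

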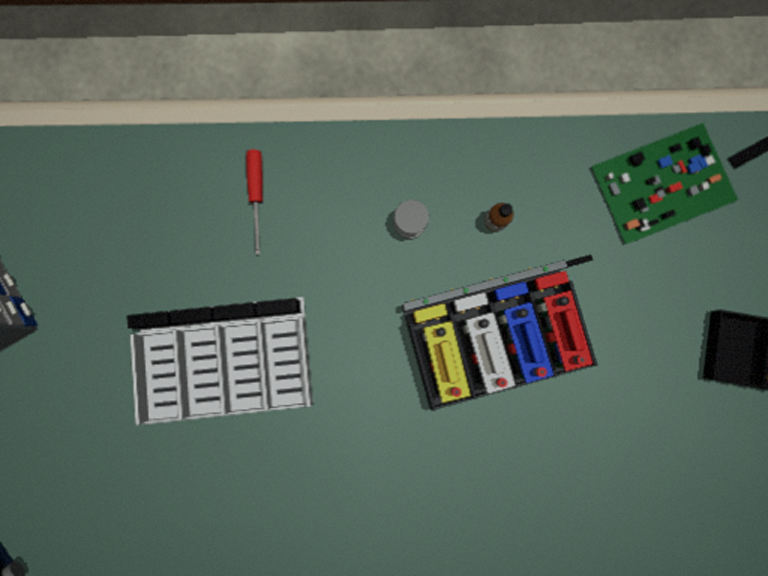

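The top picture shows, left to right, yellow (≈445,360), white (≈492,355), blue (≈528,345) and red (≈570,330). The empty cooling rack is at (≈222,365), and the spool, bottle and screwdriver lie beyond the racks. Next I'll build a point cloud from the depth map.

```bash
cat > h.py <<'E'
import numpy as np,cv2
def cloud(c):
    z=c["z_map"]; h,w=z.shape
    uv=np.stack(np.meshgrid(np.arange(w),np.arange(h)),-1).reshape(-1,1,2).astype(float)
    n=cv2.undistortPoints(uv,c["mtx"],np.array([c["k1"],0,0,0.])).reshape(-1,2)
    R=cv2.Rodrigues(np.asarray(c["rvec"],float))[0]
    p=np.c_[n,np.ones(len(n))]*z.reshape(-1,1)
    P=(p-np.asarray(c["tvec"],float).ravel())@R
    P[z.ravel()==0]=np.nan
    return P.reshape(h,w,3)
def pix(c,P):
    return cv2.projectPoints(np.asarray(P,float).reshape(-1,3),np.asarray(c["rvec"],float),np.asarray(c["tvec"],float),c["mtx"],np.array([c["k1"],0,0,0.]))[0].reshape(-1,2)
E
python3 - <<'E'
from h import *; import pickle
d=pickle.load(open("c0.pkl","rb")); c=d["top"]; P=cloud(c); Z=P[...,2]
print("table z",np.nanmedian(Z[300:370,100:400]), np.nanstd(Z[300:370,100:400]))
print(np.round(P[230,[60,105,130,200]],4).tolist())
# bars
I=c["pixels"].astype(int)
m=((Z>0.106)&(Z<0.13)).astype(np.uint8); m[:, :260]=0; m[:,400:]=0
n,l,s,ce=cv2.connectedComponentsWithStats(m)
for i in range(1,n):
    if s[i,4]<20: continue
    q=P[l==i]; r=cv2.minAreaRect(q[:,:2].astype(np.float32)*1000)
    print("bar",s[i,4],np.round(np.median(q,0),4),r, np.median(I[l==i],0))
# rails, walls
for nm,(a,b),(u0,u1) in [("burn walls",(.04,.058),(255,410)),("cool walls",(.04,.058),(80,215)),("fans",(.06,.08),(80,215)),("caps",(.06,.072),(255,410))]:
    m=((Z>a)&(Z<b)); m[:,:u0]=0;m[:,u1:]=0;m[:185]=0;m[290:]=0
    q=P[m]; print(nm,len(q),np.median(q[:,2]),cv2.minAreaRect(q[:,:2].astype(np.float32)*1000))
H=np.clip(Z/0.12*255,0,255); H=np.nan_to_num(H).astype(np.uint8)
a=cv2.resize(c["pixels"][185:295,75:405],None,fx=2.4,fy=2.4,interpolation=cv2.INTER_CUBIC)
b=cv2.resize(cv2.applyColorMap(H,cv2.COLORMAP_JET)[185:295,75:405],None,fx=2.4,fy=2.4,interpolation=cv2.INTER_NEAREST)
cv2.imwrite("pics/crop1.png",np.vstack([a,b]))
E
```

```text
table z 0.0007306975735234589 0.001705207264449394
[[0.5585, 0.4436, -0.0027], [0.5557, 0.3347, 0.004], [0.5542, 0.2752, 0.0053], [0.55, 0.1088, 0.006]]
bar 191 [ 0.5616 -0.2939  0.1106] ((562.3547973632812, -294.4007263183594), (59.92107391357422, 14.569292068481445), 12.748004913330078) [ 37.  38. 167.]
bar 185 [ 0.5458 -0.2352  0.1107] ((546.6250610351562, -235.88926696777344), (59.289608001708984, 14.866609573364258), 15.159363746643066) [159.  62.  37.]
bar 185 [ 0.5323 -0.1787  0.1108] ((532.7487182617188, -178.92481994628906), (58.85087966918945, 14.46202564239502), 14.08125114440918) [180. 181. 178.]
bar 181 [ 0.5211 -0.1145  0.1109] ((521.4181518554688, -114.74380493164062), (59.4423828125, 13.884085655212402), 12.213780403137207) [ 67. 175. 177.]
burn walls 1389 0.0474002570937865 ((560.4723510742188, -201.743408203125), (167.91162109375, 262.53045654296875), 13.718878746032715)
cool walls 1026 0.047351361551385765 ((529.4284057617188, 226.9161376953125), (162.1519317626953, 263.3965148925781), 4.8479108810424805)
fans 991 0.06618097691591972 ((601.724609375, 232.67266845703125), (20.278282165527344, 252.62408447265625), 4.425868034362793)
caps 676 0.06581291107691556 ((561.68359375, -200.3042449951172), (130.76614379882812, 238.52487182617188), 13.677999496459961)
```

View pics/crop1.png

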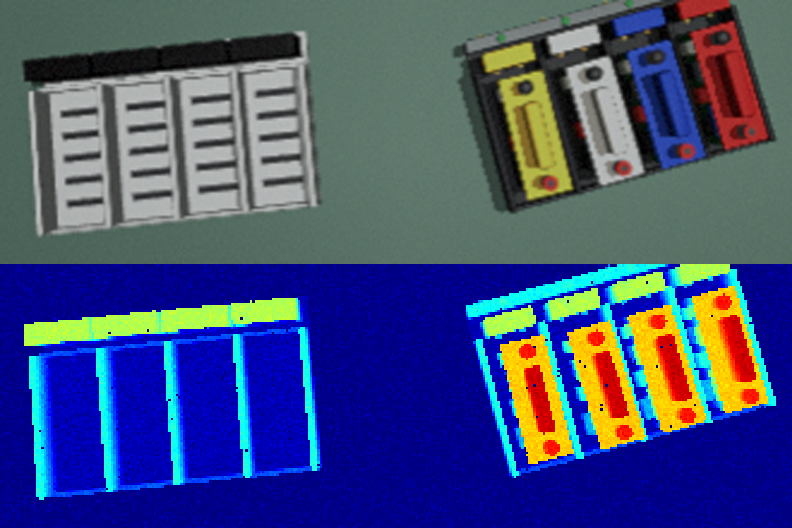

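The heat-sink modules are well resolved in depth. Their bars are only about 59–64 mm apart while the open fingers span 115 mm, so finger clearance matters. I'll fit both rack frames by template and get the module offsets inside the bays.

```bash
python3 - <<'E'
from h import *; import pickle
from scipy.optimize import minimize
d=pickle.load(open("c0.pkl","rb")); c=d["top"]; P=cloud(c); Z=P[...,2]
W=np.array([-128,-64,0,64,128.])/1000
def fr(q,t): 
    C,S=np.cos(t[2]),np.sin(t[2]); e=q[:,:2]-t[:2]; return np.c_[C*e[:,0]+S*e[:,1],-S*e[:,0]+C*e[:,1]]
def fit(u0,u1,t):
    m=(Z>.0455)&(Z<.0505); m[:,:u0]=0;m[:,u1:]=0;m[:185]=0;m[290:]=0; w=P[m]
    m=(Z>.0215)&(Z<.0265); m[:,:u0]=0;m[:,u1:]=0;m[:185]=0;m[290:]=0; l=P[m]
    def f(t,out=False):
        a=fr(w,t); a=a[(abs(a[:,0])<.06)]; dy=abs(a[:,1:]-W).min(1); dy=dy[dy<.008] if out else np.minimum(dy,.008)
        b=fr(l,t); b=b[abs(b[:,1])<.12]; dx=np.minimum(abs(b[:,0]+.069),.006)
        dx2=abs(b[:,0]-.069); 
        if u0<200: dx=np.minimum(dx,dx2)
        if out: return len(a),dy.mean(),dx[dx<.0059].mean(),(dx<.0059).sum()
        return (dy**2).mean()+(dx**2).mean()
    best=min((minimize(f,np.array(t)+[a,b,0],method="Nelder-Mead",options=dict(xatol=1e-5,fatol=1e-10,maxiter=2000)) for a in(-.006,0,.006) for b in (-.006,0,.006)),key=lambda r:r.fun)
    print(best.x,np.degrees(best.x[2]),best.fun,f(best.x,True)); return best.x
tc=fit(80,215,[.516,.226,.080])
fan=fr(P[(Z>.062)&(Z<.072)&(np.arange(512)<215)],tc); print("fans x,y range (expect 76..96):",np.percentile(fan,[2,98],axis=0))
tb=fit(255,410,[.541,-.206,.239])
B=dict(yellow=(.5214,-.1147,12.2),white=(.5327,-.1789,14.1),blue=(.5466,-.2359,15.2),red=(.5624,-.2944,12.7))
b=np.array(list(B.values())); print(np.round(fr(b,tb)*1000,1))
m=(Z>.062)&(Z<.070)&(np.arange(512)>255)&(np.arange(512)<410); k=fr(P[m],tb); k=k[(k[:,0]>.06)]; print("caps",np.percentile(k,[2,98],axis=0))
# panel outline per module
for n,(x,y,a) in B.items():
    q=fr(P[(Z>.0765)&(Z<.0855)],(x,y,np.radians(a))); q=q[(abs(q[:,0])<.075)&(abs(q[:,1])<.028)]
    r=cv2.minAreaRect((q*1000).astype(np.float32)); print(n,r)
E
```

```text
[0.51615832 0.22590006 0.08065555] 4.6212227539423925 1.525614317201021e-05 (621, np.float64(0.0015930506019624683), np.float64(0.001495119448226985), np.int64(284))
fans x,y range (expect 76..96): [[ 0.07607259 -0.12130309]
 [ 0.12464681  0.30304973]]
[ 0.54493677 -0.20514065  0.23744154] 13.60439817810142 2.452112378597745e-05 (585, np.float64(0.0015411893211813386), np.float64(0.001015742586581625), np.int64(117))
[[ -1.6  93.4]
 [ -5.7  28.4]
 [ -5.6 -30.3]
 [ -4.  -90.9]]
caps [[ 0.06519561 -0.11414357]
 [ 0.18899471  0.11605508]]
yellow ((-0.059291839599609375, -0.2994041442871094), (111.73765563964844, 42.25060272216797), 0.42764171957969666)
white ((-0.036102294921875, -0.11809730529785156), (111.76233673095703, 42.282283782958984), 0.3200303614139557)
blue ((-0.20369338989257812, -0.13494110107421875), (42.88530349731445, 111.34496307373047), 89.390380859375)
red ((0.06698226928710938, -0.42998504638671875), (111.40653228759766, 42.50706481933594), 0.8868122696876526)
```

Plan: I'll work from the right end (red, blue, white, yellow), shifting the tool toward the freed side so the inner finger clears the neighbouring bar. In the cooling rack I'll spread the modules slightly (±5, ±1.7 mm) so the opening fingers clear. Red first.

```bash
cat > job.py <<'E'
from h import *; from rig import ctrl
TB=(.54494,-.20514,.23744); TC=(.51616,.22590,.08066)
# name: bar centre x,y, yaw(deg), sideways tool shift at grasp (m, +left), cooling y
M=dict(red=(.5624,-.2944,13.5,-.009,-.101),blue=(.5466,-.2359,14.6,-.009,-.0337),
       white=(.5327,-.1789,14.3,-.004,.0337),yellow=(.5214,-.1147,12.6,0,.101))
HI,GZ=.235,.088
def ori(yaw): # tool x opposite to the module's x, as at the start
    a=(yaw+np.pi)/2; return [0,np.cos(a),np.sin(a),0]
def F(): return np.asarray(ctrl.get_obs()["contact_force"])
def say(s):
    o=ctrl.get_obs(); print(s,"t%.1f"%o["time"],np.round(o["eef_pos"],4),"F",np.round(o["contact_force"],1),"w%.4f"%o["width"])
def pick(n,first=False):
    x,y,a,s,_=M[n]; a=np.radians(a); p=np.array([x-s*np.sin(a),y+s*np.cos(a)])
    (ctrl.reach if first else ctrl.move_straight)([*p,HI],ori(a),**({} if first else dict(rate=.3)))
    ctrl.move_straight([*p,.125],rate=.15); say("above")
    ctrl.move_straight([*p,GZ],rate=.06); say("down")
    ctrl.gripper_close(effort=25); ctrl.wait(.2); say("grip")
    ctrl.move_straight([*p,GZ+.03],rate=.06); ctrl.move_straight([*p,HI],rate=.15); say("lifted")
def carry(n):
    x0,y0,t=TC; yy=M[n][4]; p=[x0-np.sin(t)*yy,y0+np.cos(t)*yy]
    ctrl.move_straight([*p,HI],ori(t),rate=.25); say("over bay"); return p
def place(n,p):
    ctrl.move_straight([*p,GZ+.045],rate=.12); ctrl.wait(.2); f0=F()
    ctrl.move_straight([*p,GZ+.005],rate=.06); say("near floor")
    for k in range(4,-4,-1):
        ctrl.move_straight([*p,GZ+k/1000],rate=.02)
        if (F()-f0)[2]>3: break
    say("floor k=%d"%k); ctrl.open(); ctrl.wait(.1); say("open")
    ctrl.move_straight([*p,.13],rate=.1); ctrl.move_straight([*p,HI],rate=.25); say("up")
def snap(f,cam="top",crop=None,k=1.5):
    c=ctrl.read_camera(cam); i=c["pixels"]
    if crop: i=i[crop[0]:crop[1],crop[2]:crop[3]]
    cv2.imwrite("pics/"+f,cv2.resize(i,None,fx=k,fy=k,interpolation=cv2.INTER_CUBIC)); return c
E
python3 - <<'E'
from job import *
for n,(x,y,a,s,yy) in M.items():
    for z in (HI,GZ): print(n,z,np.round(ctrl.ik([x,y,z],ori(np.radians(a))),2), end=" ")
    print(np.round(ctrl.ik([TC[0],TC[1]+yy,GZ],ori(TC[2])),2))
pick("red",True); snap("s1.png","scene")
E
```

```text
red 0.235 [-0.32  0.68  1.19  1.6  -0.65  1.31  2.78] red 0.088 [-0.11  0.68  0.78  1.74 -0.57  0.96  2.7 ] [-0.52  0.42  0.24  1.97 -0.14  0.77  1.46]
blue 0.235 [-0.45  0.58  1.18  1.7  -0.57  1.24  2.69] blue 0.088 [-0.2   0.61  0.75  1.84 -0.52  0.9   2.62] [-0.59  0.44  0.18  1.92 -0.11  0.78  1.31]
white 0.235 [-0.49  0.41  0.98  1.78 -0.37  1.15  2.43] white 0.088 [-0.24  0.53  0.64  1.92 -0.42  0.83  2.45] [-0.63  0.48  0.11  1.85 -0.07  0.81  1.16]
yellow 0.235 [-0.55  0.31  0.86  1.84 -0.26  1.11  2.19] yellow 0.088 [-0.29  0.46  0.54  1.98 -0.33  0.79  2.23] [-0.68  0.53  0.06  1.77 -0.04  0.85  1.04]
above t4.4 [ 0.5648 -0.3036  0.1258] F [ 0.2  0.3 -0.5] w0.0877
down t5.2 [ 0.5645 -0.3034  0.0881] F [-0.   0.7 -0.6] w0.0879
grip t6.5 [ 0.5643 -0.3031  0.0878] F [-0.4  0.3 -2.5] w0.0139
lifted t8.1 [ 0.5642 -0.3026  0.234 ] F [-0.3 -0.3 -4. ] w0.0137
```

View pics/s1.png

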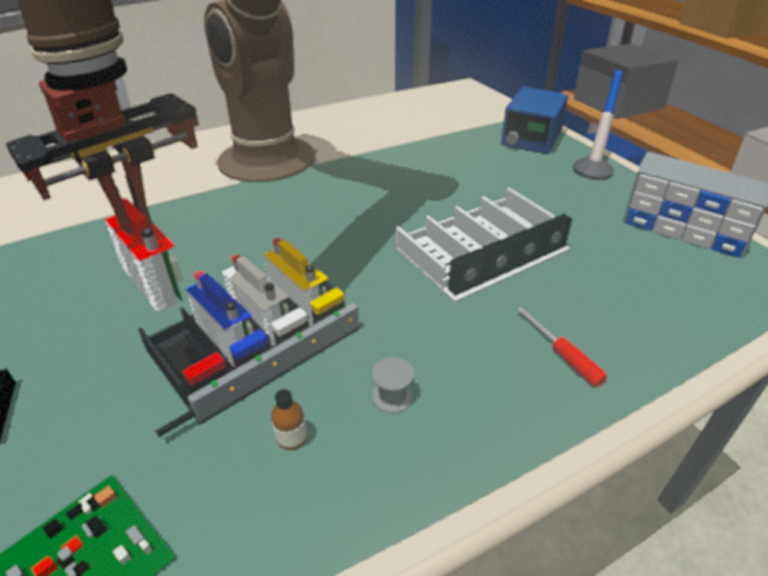

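Red (≈140,255) is held upright in the fingers, and the three others stand undisturbed. Carrying it over and placing it.

```bash
python3 - <<'E'
from job import *
p=carry("red"); 
c=ctrl.read_camera("top"); P=cloud(c).reshape(-1,3)
C,S=np.cos(TC[2]),np.sin(TC[2]); e=P[:,:2]-TC[:2]; q=np.c_[C*e[:,0]+S*e[:,1],-S*e[:,0]+C*e[:,1],P[:,2]]
g=q[(abs(q[:,0])<.09)&(abs(q[:,1]+.1)<.05)&(abs(q[:,2]-.228)<.012)]; print("panel",len(g), np.percentile(g,[3,50,97],axis=0) if len(g) else "")
if len(g)>50: # plane tilt
    A=np.c_[g[:,:2]-g[:,:2].mean(0),np.ones(len(g))]; print("slopes",np.linalg.lstsq(A,g[:,2],rcond=None)[0])
place("red",p); snap("t2.png","top",(170,300,70,410),2.3)
E
```

```text
over bay t10.0 [0.5244 0.1239 0.2352] F [-0.3  0.1 -3.6] w0.0136
panel 266 [[-0.05559669 -0.12418528  0.22293514]
 [ 0.03704612 -0.11344027  0.22900603]
 [ 0.05466655 -0.08470312  0.23171327]]
slopes [0.00417986 0.04923471 0.22872599]
near floor t12.1 [0.5245 0.125  0.0931] F [-0.3  0.1 -3.3] w0.0141
floor k=-1 t13.6 [0.5244 0.1251 0.0872] F [-1.3 -0.1  1.4] w0.0141
open t14.9 [0.5243 0.1252 0.087 ] F [-0.3  0.6  0.3] w0.0879
up t16.0 [0.524  0.1256 0.2346] F [-0.3 -0.2 -0.7] w0.0878
```

View pics/t2.png

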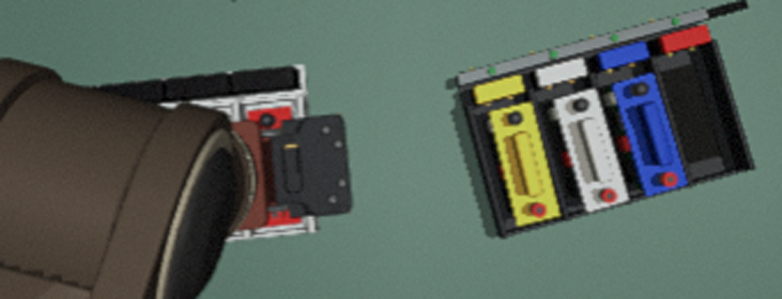

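Red stands in the rightmost cooling bay, and the other three are untouched. Next is blue, with the bars re-measured first.

```bash
cat >> job.py <<'E'
def bars():
    P=cloud(ctrl.read_camera("top")); Z=P[...,2]; m=((Z>.106)&(Z<.117)).astype(np.uint8)
    n,l,s,_=cv2.connectedComponentsWithStats(m)
    for i in range(1,n):
        if not 80<s[i,4]<260: continue
        q=P[l==i]; r=cv2.minAreaRect(q[:,:2].astype(np.float32)*1000); e=np.array(r[0])/1000-TC[:2]; C,S=np.cos(TC[2]),np.sin(TC[2])
        print("bar",np.round(r[0],1),np.round(r[1],1),round(r[2],1),"z%.4f"%np.median(q[:,2]),"cool xy mm",np.round([1e3*(C*e[0]+S*e[1]),1e3*(C*e[1]-S*e[0])],1))
E
python3 - <<'E'
from job import *
bars(); pick("blue"); bars(); snap("s3.png","scene")
p=carry("blue"); place("blue",p)
E
```

```text
bar [ 546.5 -236. ] [59.1 14.5] 14.2 z0.1107 cool xy mm [  -7.  -462.9]
bar [ 532.7 -179. ] [59.  14.5] 15.1 z0.1107 cool xy mm [ -16.2 -404.9]
bar [ 521.3 -114.7] [59.5 13.7] 12.0 z0.1107 cool xy mm [ -22.3 -339.9]
above t18.4 [ 0.5493 -0.2449  0.1258] F [-0.  -0.1  0.2] w0.0877
down t19.2 [ 0.5489 -0.2449  0.0881] F [ 0.1 -0.2  0.2] w0.0878
grip t20.5 [ 0.5485 -0.2442  0.0876] F [-0.4  2.3 -4.9] w0.0142
lifted t22.1 [ 0.5485 -0.2444  0.2341] F [-1.3  0.7 -3. ] w0.0141
bar [ 532.8 -178.9] [59.7 14.8] 14.5 z0.1108 cool xy mm [ -16.  -404.8]
bar [ 521.4 -114.6] [59.4 13.9] 12.0 z0.1107 cool xy mm [ -22.2 -339.9]
bar [523.7 124.1] [58.3 14.4] 5.3 z0.1109 cool xy mm [  -0.7 -102.1]
over bay t24.1 [0.5191 0.1909 0.2352] F [ 0.7 -0.2 -3.9] w0.0143
near floor t26.1 [0.5191 0.1922 0.0932] F [-0.1  0.4 -4.5] w0.0140
floor k=-1 t27.6 [0.5191 0.1922 0.0872] F [-0.8 -0.8 -0.5] w0.0145
open t28.9 [0.5189 0.1923 0.087 ] F [ 0.1 -0.2 -0.4] w0.0880
up t30.1 [0.5185 0.1926 0.2346] F [ 0.5  0.5 -0.8] w0.0876
```

View pics/s3.png

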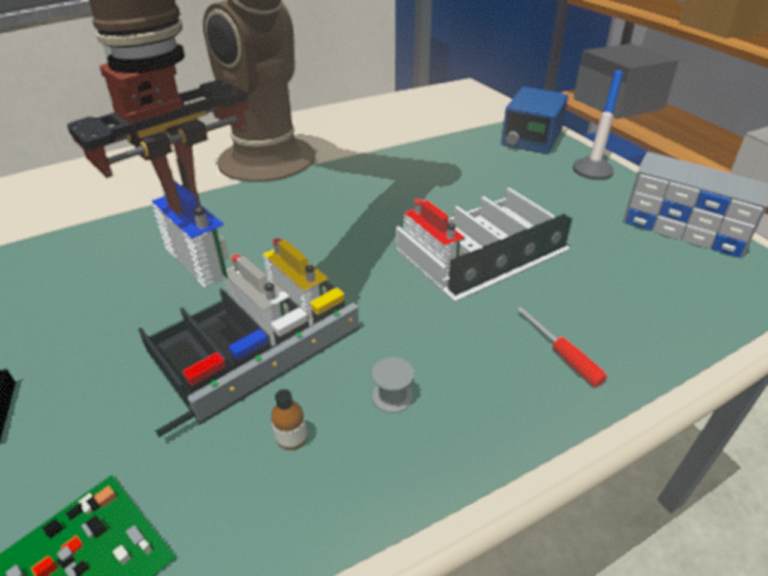

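Blue (≈190,235) was held upright, and red (≈435,230) stands at the right end of the cooling rack at bay offset (−0.7, −6) mm. White and yellow follow, with a measurement after each.

```bash
python3 - <<'E'
from job import *
pick("white"); bars(); snap("s4.png","scene")
p=carry("white"); place("white",p)
E
```

```text
above t32.3 [ 0.5342 -0.183   0.1258] F [ 0.6 -0.2  0.4] w0.0877
down t33.1 [ 0.5337 -0.1831  0.0881] F [-0.3 -0.1  0.5] w0.0879
grip t34.4 [ 0.5335 -0.1823  0.0877] F [-0.3  2.6 -2.7] w0.0140
lifted t36.0 [ 0.5333 -0.1826  0.2342] F [-0.7  0.4 -3.5] w0.0141
bar [ 521.3 -114.4] [59.4 13.9] 11.9 z0.1105 cool xy mm [ -22.3 -339.6]
bar [523.9 123.8] [58.  14.4] 5.1 z0.1106 cool xy mm [  -0.5 -102.4]
bar [518.5 192. ] [59.3 15.9] 4.5 z0.1109 cool xy mm [ -0.4 -34. ]
over bay t38.0 [0.5137 0.2581 0.2352] F [ 0.6  0.4 -2.4] w0.0136
near floor t40.0 [0.5137 0.2593 0.0931] F [ 0.3  0.8 -3.3] w0.0138
floor k=-1 t41.5 [0.5136 0.2596 0.0875] F [-2.6  0.2  5.1] w0.0139
open t42.9 [0.5134 0.2595 0.087 ] F [-0.4  0.4 -0.1] w0.0876
up t44.0 [0.5131 0.2597 0.2347] F [ 0.1 -0.4 -0.2] w0.0875
```

View pics/s4.png

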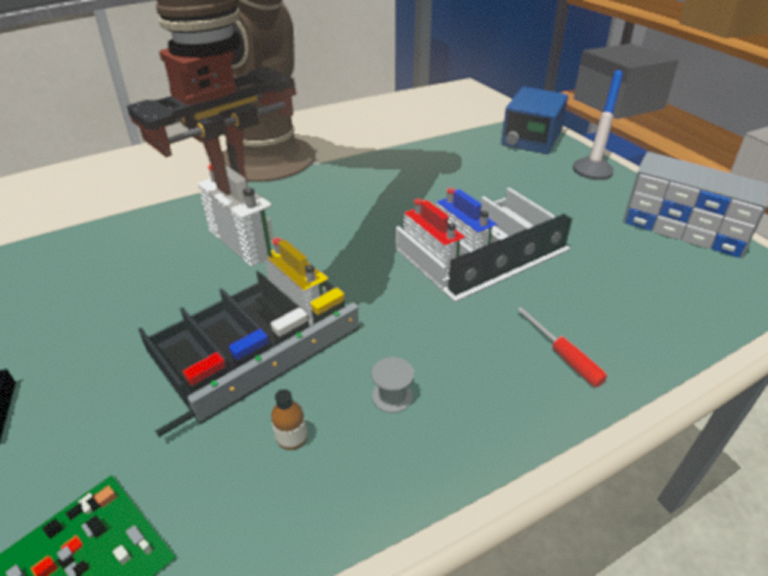

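White (≈235,220) was held, with red (≈432,230) and blue (≈470,215) standing in their bays. Yellow is last, then the arm moves away for a check.

```bash
python3 - <<'E'
from job import *
pick("yellow"); p=carry("yellow"); place("yellow",p)
ctrl.move_straight([.5,-.1,.3],rate=.25); ctrl.wait(.5)
bars(); snap("s5.png","scene"); snap("t5.png"); say("end")
E
```

```text
above t46.3 [ 0.5219 -0.1149  0.1257] F [-0.3  0.4 -0.6] w0.0879
down t47.0 [ 0.5214 -0.115   0.088 ] F [-0.3 -1.3 -0.1] w0.0879
grip t48.4 [ 0.5213 -0.1146  0.0879] F [-0.9 -0.  -0.6] w0.0136
lifted t50.0 [ 0.5209 -0.1143  0.2342] F [-0.8  0.9 -4.7] w0.0139
over bay t51.9 [0.5083 0.3251 0.2352] F [-0.8 -0.3 -4.5] w0.0139
near floor t53.9 [0.5083 0.3265 0.0932] F [ 1.6 -0.3 -5.2] w0.0141
floor k=-1 t55.4 [0.5081 0.3267 0.0879] F [-4.4 -0.3  4.6] w0.0137
open t56.7 [0.508  0.3266 0.087 ] F [-0.1  0.3 -0.7] w0.0877
up t57.8 [0.5077 0.3267 0.2348] F [-0.4 -0.8 -0.4] w0.0877
bar [523.7 124. ] [58.3 14.1] 4.9 z0.1109 cool xy mm [  -0.7 -102.2]
bar [518.6 191.5] [59.4 16.6] 6.1 z0.1108 cool xy mm [ -0.3 -34.4]
bar [513.7 259.9] [59.5 14.4] 4.8 z0.1109 cool xy mm [ 0.3 34.1]
bar [508.1 325.9] [57.5 14.6] 5.3 z0.1108 cool xy mm [  0.  100.3]
end t60.4 [ 0.5 -0.1  0.3] F [0.3 0.3 0.1] w0.0880
```

View pics/s5.png

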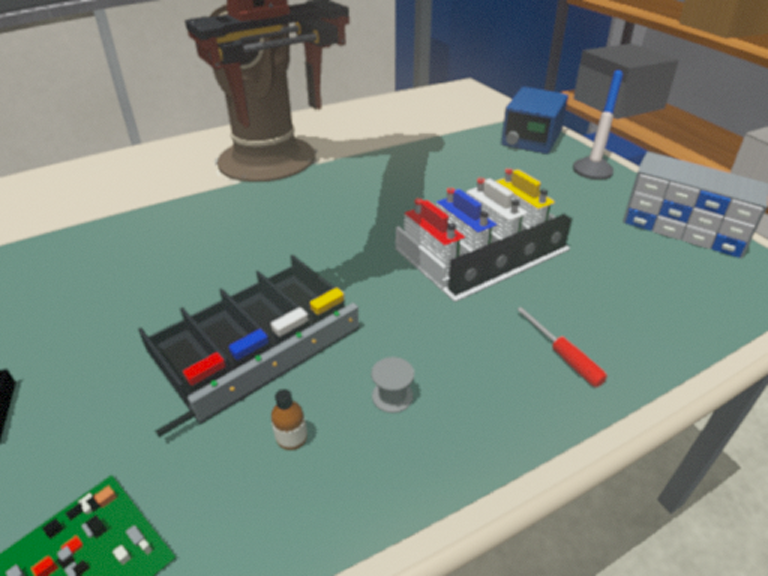

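View pics/t5.png

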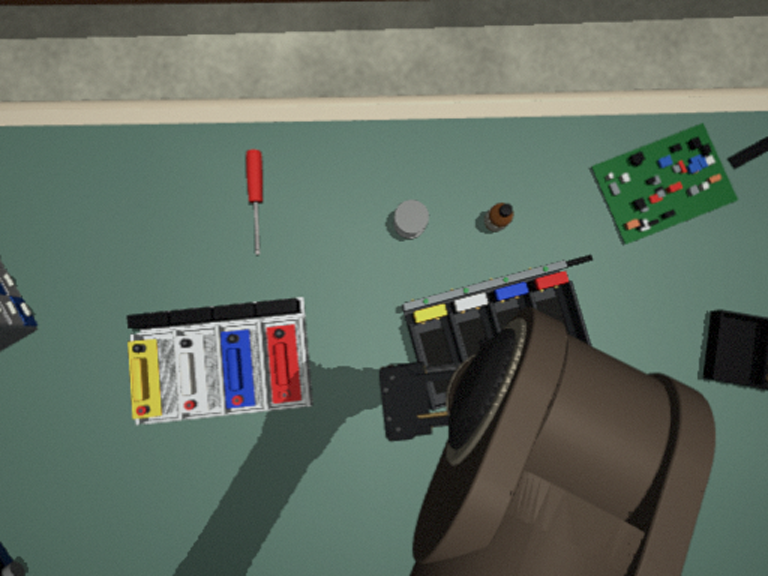

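All four modules stand in the cooling rack in the order yellow, white, blue, red, matching the adapters. The bystanders are at the same pixels as at the start.

```bash
python3 -c "
from rig import ctrl
ctrl.close_job()"
```

```text
the job is handed in; nothing more can be done
```

All four power modules are in the cooling rack, one to a bay, in their original left-to-right order (yellow, white, blue, red). The job was handed in at about 60 s of the 112 s allowed.

I moved them one at a time starting from the right: red, blue, white, then yellow. The burn-in bays were tight for the open fingers. For red, blue and white I therefore shifted the gripper 4–9 mm toward the free side. The closing fingers pulled each of those three modules across by that amount.

| Module | Off bay centre, across (mm) | Off bay centre, along (mm) |
|---|---|---|
| Yellow | 4.3 | 0.0 |
| White | 2.1 | 0.3 |
| Blue | 2.4 | 0.3 |
| Red | 6.2 | 0.7 |

- **Position:** the sideways offsets are mostly deliberate, to leave room for the fingers to open, and all are within the 14 mm across and 16 mm along limits.
- **Height and attitude:** the bar tops measured 110.8–110.9 mm, against 111 mm expected for a module standing on the bay floor. Both pictures show the modules upright.
- **Force:** the wrist force readings stayed below about 7 N throughout.
- **Surroundings:** the screwdriver, solder spool and flux bottle look unmoved in the pictures, and the gripper is empty and clear of everything.
- **Disagreement:** while red was in the air, a rough fit to its partly hidden panel showed a sideways slope of about 0.05 rad. After it was set down, its bar height and position showed no sign of this. I did not measure tilt separately on the placed modules.

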